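Stop the vial shaker and throw its counterweighted arm open

TASK

One of the two vial shakers is loaded with vials: stop it by pressing its stop button fully down, then gently push its counterweighted hold-down arm up, without gripping it, past the balance point, until it stays raised against its rear stop by itself. Leave the vials standing in their holes, leave the empty shaker's button and arm alone, and do not shift the glassware and other things on the bench.

Things in the scene. Friction and masses are not known exactly. Their poses are not given: they have to be found in the camera images.
- full_shaker: the loaded vial shaker: fixed white cabinet 200 x 200, 60 tall (all sizes in mm), with a black vial block (80 x 90, top 90 above the bench, 30 in front of the cabinet's centre) holding four capped vials. Origin: centre of its underside, on the bench; x points from its front (robot side) to its rear, y to its left, z up.
- empty_shaker: an identical fixed shaker, with its own stop button and arm, whose four block holes are empty; same size and axes. Either shaker may be the left or the right one.
- full_arm (a joint): angle (rad) of the loaded shaker's counterweighted arm: 0 = down, level over the vials, pointing to the front; grows as its front end swings up and back, to 1.45 at the rear stop. Balance point about 0.83: below it the arm falls shut, above it it falls back by itself and stays. About 1 N at the plate lifts it. Dark counterweight cylinder (36 diameter, 50 wide) 45 above the hinge when down.
- empty_arm (a joint): the same for the empty shaker's arm (0 = down)
- full_hinge (a point): point on the hinge axis of the loaded shaker's arm, mid-width: 50 behind the cabinet's centre, 121 above the bench; axes as the shaker's. The axis runs along the shaker's y.
- full_plate (a point): centre of the underside of the finger plate at the front end of the loaded shaker's arm; moves with the arm, 180 from the hinge axis. Plate 40 long (front to rear) x 80 wide x 6 thick; arm down: underside 118 above the bench, rear edge 10 in front of the cabinet, free space below. From plate to hinge: a bar 22 wide, with two thin cross strips, 85 wide, over the vial caps.
- full_stop (a joint): travel in m of the loaded shaker's round stop button: 0 = up, 0.006 = fully down; springs back; about 5 N for full travel
- empty_stop (a joint): the same for the empty shaker's stop button
- full_stop_top (a point): centre of the top face of the loaded shaker's stop button (26 diameter, presses straight down), on the cabinet's top at its front right corner: 68 in front of and 74 to the right (-y) of the cabinet's centre, 78 above the bench
- vial0_mid (a point): middle (half-way up) of a loose capped vial (amber glass, white cap), 21 wide, 45 tall, standing 25 deep in the loaded shaker's block, cap top 110 above the bench
- vial1_mid (a point): middle (half-way up) of a loose capped vial (amber glass, white cap), 21 wide, 45 tall, standing 25 deep in the loaded shaker's block, cap top 110 above the bench
- vial2_mid (a point): middle (half-way up) of a loose capped vial (amber glass, white cap), 21 wide, 45 tall, standing 25 deep in the loaded shaker's block, cap top 110 above the bench
- vial3_mid (a point): middle (half-way up) of a loose capped vial (amber glass, white cap), 21 wide, 45 tall, standing 25 deep in the loaded shaker's block, cap top 110 above the bench
- beaker: bystander: open glass beaker, 70 wide, 90 tall; origin at the centre of its underside
- flask: bystander: stoppered volumetric flask with a thin neck, 60 wide, 132 tall; origin at the centre of its underside
- bottle: bystander: round amber bottle, 68 wide, 150 tall; origin at the centre of its underside
- jar: bystander: white jar, 60 wide, 60 tall; origin at the centre of its underside
- dish: bystander: flat ceramic dish, 90 wide, 14 tall; origin at the centre of its underside
- tip_box: bystander: pipette-tip box 85 x 120, 57 tall, with a blue lid standing open at its +x side up to 117; origin at the centre of its underside
- pipette: bystander: hand pipette lying along its own x, about 300 long (tip end 180, plunger end 120 from its origin), 26 tall; origin at the centre of its underside

How it is judged:
By the outcome, as a careful person would: the job done as asked, in the order asked, and still so for the second after the job is handed in, with the robot touching nothing.
It also fails if it takes over 48 s, if anything falls off the work surface, if the arm or the gripper's body presses on something with over 40 N, if the wrist force passes 120 N, or if a joint passes its speed limit or range.

ROBOT

A 6-joint arm with a two-finger parallel gripper is mounted at the origin on the work surface. World frame = base frame: x ahead of the robot, y to its left, z up, the work surface at z = 0. Lengths are in m, angles in rad, forces in N, time in s.
With the tool pointing down it reaches from about 0.35 to 0.775 m from the base axis. Payload 5.5 kg.
Tool frame: the origin (TCP) lies at the very end of the fingers, on their centre line; the grasp point (between the pads) lies 19 mm behind it (env.grasp_offset is the distance from the TCP to the grasp point, in m); z points along the fingers, x is the direction in which the jaws open and shut, and the axes are right-handed (so a half turn about z gives the same grasp; the last joint's range is limited). The gripper opens to 85 mm and grips with 20 to 120 N. Pads are 22 mm wide; open, the fingers measure 114 mm over their backs; the gripper's body (76 mm by 85 mm) begins 54 mm behind the grasp point. The pads swing forward as they close: fully open they stand 13 mm farther back than shut.
Start: joints at [-1.461, 0.313, 0.046, 1.304, 0, 1.431], TCP at [0.142, -0.557, 0.231] pointing down, gripper open.
Joint ranges: [-2.76, 2.76], [-0.86, 1.69], [-1.03, 1.26], [-2.2, 2.34], [-1.47, 1.5], [-3.14, 3.14]. Speed limits (rad/s): [2.57, 2.57, 3.14, 3.14, 3.14, 3.14].

INTERFACE

Orientations are given as a unit quaternion [w, x, y, z].
In Python, from workcell import status, viewer, env gives the robot as it stands.
- The arm moves only by the tool carry_out, never from a script. Its argument "plan" is a list of rows, each an object of numbers: "x", "y", "z": the shift along the tool's x, y, z in m; "ax", "ay", "az": the turn, a rotation vector about the tool's x, y, z in rad; "hand": the opening, from 0 (shut) to 1 (fully open). In form: [{"x": .., "y": .., "z": .., "ax": .., "ay": .., "az": .., "hand": ..}, ...]. A call has 1 to 12 rows; each row is the pose to reach, as a shift and turn from the pose measured when the call began, along the tool's axes at that moment; what a row does not reach only later rows make up. A row lasts 1/12 s, in which the tool goes at most 41.7 mm and 7.16 degrees, less where a joint would pass 70% of its speed; a pose out of reach is approached as far as the arm can. A call with a gripper value outside its range is refused whole. The fingers move at their own pace and stop on an object; "squeeze" is the grip in N (left out, the last holds). Time passes only in rows, so rows that repeat a pose let the fingers close. It gives the time, the measured TCP pose, the force and the opening at its end, in the units of the state.
- status.get_state(): the state, without advancing time (a new reading comes with each control period).
- viewer.read_camera(name): name is "scene" or "top"; returns the picture (400x640x3 uint8, red, green, blue); there is no depth.
- viewer.camera_model(name): a dict with "vfov" (degrees; the focal length in pixels is half the picture's height over the tangent of half this angle, whatever the lens; pixels are square), "cx", "cy" (the principal point, pixels), "T" (4x4, takes a point from camera to world coordinates). Camera axes: x right, y down, z forward; pixel columns grow to the right and rows downward; lengths in m; the calibration is good to about 2 mm. A picture is of the moment at which its call begins. camera_model takes no time and is no camera call.
- env.hand_in(): hands the job in, once; it reports no verdict.
The state is a dict: "clock": time; "joint_pos": joint angles; "qvel": joint speeds; "tau": joint torques, N m; "tcp_pos": TCP position; "orientation": TCP orientation; "wrist_force": force on the tool from outside, world axes, zero at the start; "ft_torque": the same for the moment, N m; "finger_gap": finger opening in m.
Only numpy, scipy, OpenCV 4.12 (cv2) and the standard library are available. Lean on these libraries where they do the work, as an engineer would, in place of code of your own. Each camera call takes 0.05 s, during which the arm holds its last target.

## Working session

There is one attempt and no reset: what is moved stays moved. The work goes in short steps, Python scripts to look and compute and a tool call to move; the robot and the scene stay as the last step left them, time stands still between calls to the robot, and variables do not carry over. Pictures are saved under pics/ and viewed, and the job is handed in when it is done.

Besides the shell and the picture viewer there is one more tool, called after "Call:" by a JSON object that holds its "api" and its "payload", one argument or row to a line. carry_out: Moves the arm, as the interface text tells. Its arguments: {"type":"object","properties":{"plan":{"type":"array"},"squeeze":{"type":"number"}},"required":["plan"]}

```bash
mkdir -p pics; ls; python3 - <<'E'
from workcell import status, viewer, env
import cv2
s=status.get_state()
for k,v in s.items(): print(k,v)
for n in ("scene","top"):
    im=viewer.read_camera(n); cv2.imwrite(f"pics/{n}0.png",im[:,:,::-1])
    print(n,viewer.camera_model(n))
E
```

```text
pics
clock 0.0
joint_pos [-1.46062078e+00  3.13994462e-01  4.49837928e-02  1.30360408e+00
  8.94971474e-06  1.43119713e+00]
qvel [-0.00060766 -0.00049251  0.0007846  -0.00138068  0.00040247  0.00135512]
tau [-2.41104724e-03 -4.80622780e+01  2.98534906e+01  1.94676616e-02
 -4.97706640e-05 -2.61539931e-06]
tcp_pos [ 0.14206889 -0.55664632  0.23041422]
orientation [-6.55414116e-04  7.89678624e-01 -6.13520044e-01 -6.30170373e-04]
wrist_force [ 0.50800469 -0.14334426  0.34990076]
ft_torque [-0.00443628 -0.01954562  0.04751538]
finger_gap 0.08532489232382043
scene {'vfov': 48.59007423678197, 'cx': 320.66997847888507, 'cy': 203.4519282046127, 'T': array([[ 0.54499484,  0.58209832, -0.60344194,  1.29978305],
       [ 0.83828881, -0.3646623 ,  0.40533107, -0.47311911],
       [ 0.01589   , -0.72676197, -0.68670558,  0.88784007],
       [ 0.        ,  0.        ,  0.        ,  1.        ]])}
top {'vfov': 54.417240525656865, 'cx': 317.72996974627233, 'cy': 206.7041555590851, 'T': array([[ 1.87248959e-02, -9.92995206e-01,  1.16661473e-01,
         4.51066725e-01],
       [-9.99824552e-01, -1.86546369e-02,  1.69418110e-03,
        -1.14236736e-02],
       [ 4.93963694e-04, -1.16672728e-01, -9.93170293e-01,
         1.30752826e+00],
       [ 0.00000000e+00,  0.00000000e+00,  0.00000000e+00,
         1.00000000e+00]])}
```

View pics/scene0.png

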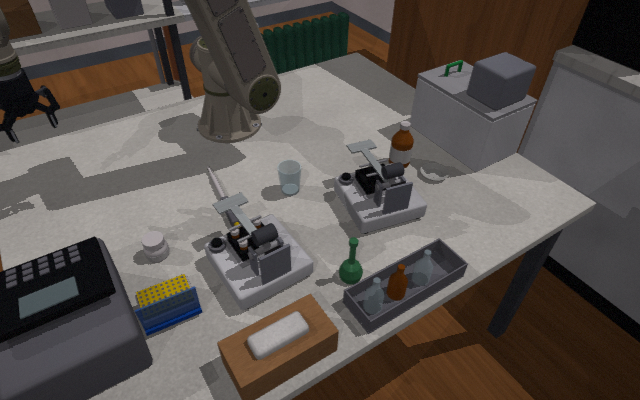

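View pics/top0.png

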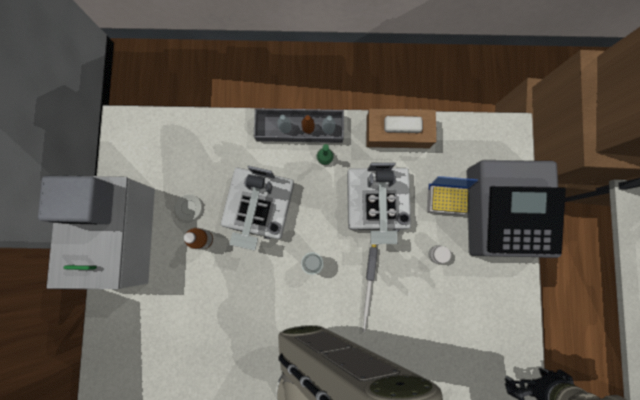

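The loaded shaker is the right one: top view at about (380, 205), with white caps showing. In the scene view it is the near-left one at (255, 250). The empty one is at top (258, 205). The pipette lies in front of the loaded shaker, at about (371, 270) in the top view. I'll zoom in next.

```bash
python3 - <<'E'
import cv2
a=cv2.imread("pics/top0.png")[140:340,310:490]; cv2.imwrite("pics/top0z.png",cv2.resize(a,None,fx=3,fy=3,interpolation=cv2.INTER_CUBIC)[:600])
a=cv2.imread("pics/scene0.png")[160:310,130:330]; cv2.imwrite("pics/scene0z.png",cv2.resize(a,None,fx=4,fy=4,interpolation=cv2.INTER_CUBIC))
E
```

```text
(no output)
```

View pics/top0z.png

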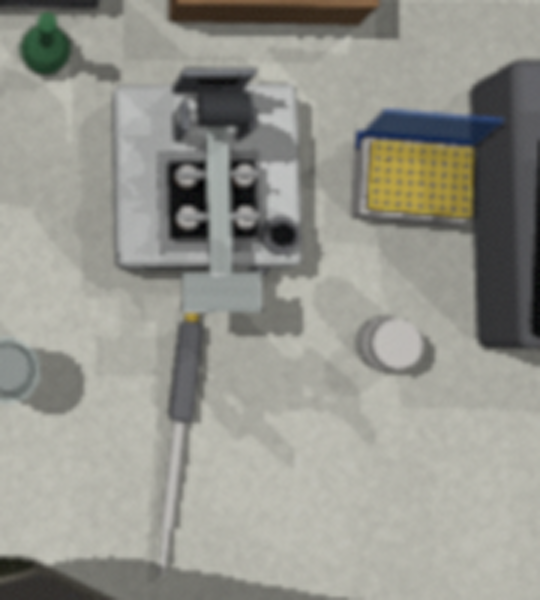

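View pics/scene0z.png

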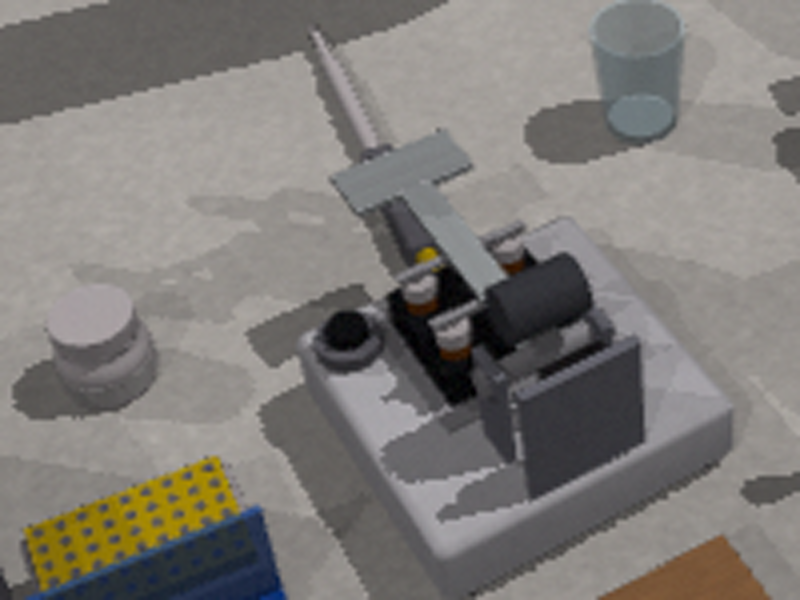

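```bash
cat > h.py <<'E'
import numpy as np
from workcell import status, viewer, env
def ray(n,u,v):
    c=viewer.camera_model(n); f=200/np.tan(np.radians(c["vfov"])/2)
    T=c["T"]; d=T[:3,:3]@np.array([(u-c["cx"])/f,(v-c["cy"])/f,1.]); return T[:3,3],d
def onz(n,u,v,z):
    o,d=ray(n,u,v); return o+d*(z-o[2])/d[2]
def proj(n,p):
    c=viewer.camera_model(n); f=200/np.tan(np.radians(c["vfov"])/2)
    q=np.linalg.inv(c["T"])@np.append(p,1); return np.array([c["cx"]+f*q[0]/q[2],c["cy"]+f*q[1]/q[2]])
E
python3 - <<'E'
from h import *
import cv2
print([x for x in dir(env) if x[0]!='_'],[x for x in dir(status) if x[0]!='_'])
t=cv2.imread("pics/top0.png"); hsv=cv2.cvtColor(t,cv2.COLOR_BGR2HSV)
# plate: bluish grey; print pixel samples
for n,(u,v) in dict(plate=(384,237),bar=(383,210),cab=(355,215),bench=(420,265),btn=(404,218)).items(): print(n,t[v,u],hsv[v,u])
# zoomed points -> full px
Z=lambda x,y:(310+x/3-1/3,140+y/3-1/3)
for n,(x,y),z in [("btn",(283,235),.078),("plFL",(183,311),.124),("plFR",(261,311),.124),("plRL",(183,273),.124),("plRR",(261,273),.124),
  ("cabFL",(120,264),.06),("cabFR",(300,264),.06),("cabRL",(113,86),.06),("cabRR",(296,86),.06),("jar",(397,343),.06),("v1",(187,176),.11),("v2",(246,176),.11),("v3",(187,217),.11),("v4",(246,216),.11)]:
    print(n,onz("top",*Z(x,y),z).round(4))
for n,(x,y),z in [("btn",(347,330),.078),("plRR?",(364,214),.124),("plFR",(331,178),.124),("plFL",(440,130),.124),("plRL",(472,160),.124)]:
    print("scene",n,onz("scene",130+x/4-.4,160+y/4-.4,z).round(4))
E
```

```text
['MotionError', 'grasp_offset', 'hand_in'] ['get_state']
plate [148 151 144] [ 77  12 151]
bar [165 168 162] [ 75   9 168]
cab [176 177 176] [ 60   1 177]
bench [149 158 158] [ 30  15 158]
btn [21 20 20] [120  12  21]
btn [ 0.5646 -0.2836  0.078 ]
plFL [ 0.4814 -0.1719  0.124 ]
plFR [ 0.4828 -0.2506  0.124 ]
plRL [ 0.5197 -0.1718  0.124 ]
plRR [ 0.5212 -0.2508  0.124 ]
cabFL [ 0.5318 -0.113   0.06  ]
cabFR [ 0.5354 -0.3055  0.06  ]
cabRL [ 0.7256 -0.1036  0.06  ]
cabRR [ 0.7294 -0.3029  0.06  ]
jar [ 0.4534 -0.4077  0.06  ]
v1 [ 0.6211 -0.1775  0.11  ]
v2 [ 0.6222 -0.2386  0.11  ]
v3 [ 0.5784 -0.1776  0.11  ]
v4 [ 0.5806 -0.2385  0.11  ]
scene btn [ 0.5682 -0.2839  0.078 ]
scene plRR? [ 0.5276 -0.2481  0.124 ]
scene plFR [ 0.4872 -0.2524  0.124 ]
scene plFL [ 0.4823 -0.1757  0.124 ]
scene plRL [ 0.5187 -0.1709  0.124 ]
```

```bash
cat >> h.py <<'E'
from scipy.spatial.transform import Rotation as R
def cur():
    s=status.get_state(); q=s["orientation"]; return s,np.array(s["tcp_pos"]),R.from_quat([q[1],q[2],q[3],q[0]])
def tgt(p,Rt=None):
    s,p0,R0=cur(); d=R0.inv().apply(np.array(p)-p0)
    w=(R0.inv()*Rt).as_rotvec() if Rt is not None else np.zeros(3)
    print("shift",d.round(4),"turn",w.round(4)); return d,w
def frame(zdir,xdir):
    z=np.array(zdir,float); z/=np.linalg.norm(z); x=np.array(xdir,float); x-=z*(x@z); x/=np.linalg.norm(x)
    return R.from_matrix(np.c_[x,np.cross(z,x),z])
def log():
    import json
    s=status.get_state()
    open("log.jsonl","a").write(json.dumps({k:np.array(v).tolist() for k,v in s.items()})+"\n")
    print("t",round(float(s["clock"]),2),"j",np.round(s["joint_pos"],3),"p",np.round(s["tcp_pos"],4),"F",np.round(s["wrist_force"],2),"gap",round(float(s["finger_gap"]),4))
E
python3 - <<'E'
from h import *
log(); s,p,R0=cur(); print(R0.as_matrix().round(3))
tgt([.566,-.284,.16],frame([0,0,-1],[0.026,-1,0]))
E
```

```text
t 0.1 j [-1.461  0.314  0.045  1.304 -0.     1.431] p [ 0.1421 -0.5567  0.2305] F [0.06 0.13 0.71] gap 0.0855
[[ 0.247 -0.969 -0.   ]
 [-0.969 -0.247  0.002]
 [-0.002 -0.    -1.   ]]
shift [-0.1593 -0.4782  0.0709] turn [-0.      0.0016  0.2238]
```

Call:
{"api": "carry_out", "payload": {
  "plan": [
    {"x": -0.159, "y": -0.478, "z": 0.03, "az": 0.224, "hand": 0},
    {"x": -0.159, "y": -0.478, "z": 0.03, "az": 0.224, "hand": 0},
    {"x": -0.159, "y": -0.478, "z": 0.03, "az": 0.224, "hand": 0},
    {"x": -0.159, "y": -0.478, "z": 0.03, "az": 0.224, "hand": 0},
    {"x": -0.159, "y": -0.478, "z": 0.03, "az": 0.224, "hand": 0},
    {"x": -0.159, "y": -0.478, "z": 0.03, "az": 0.224, "hand": 0},
    {"x": -0.159, "y": -0.478, "z": 0.03, "az": 0.224, "hand": 0},
    {"x": -0.159, "y": -0.478, "z": 0.03, "az": 0.224, "hand": 0},
    {"x": -0.159, "y": -0.478, "z": 0.03, "az": 0.224, "hand": 0},
    {"x": -0.159, "y": -0.478, "z": 0.03, "az": 0.224, "hand": 0},
    {"x": -0.159, "y": -0.478, "z": 0.03, "az": 0.224, "hand": 0},
    {"x": -0.159, "y": -0.478, "z": 0.03, "az": 0.224, "hand": 0}
  ]
}}

```text
schema error: expected keys x, y, z, ax, ay, az, hand
```

Call:
{"api": "carry_out", "payload": {
  "plan": [
    {"x": 0, "y": 0, "z": 0, "hand": 0},
    {"x": 0, "y": 0, "z": 0, "hand": 0}
  ]
}}

```text
schema error: expected keys x, y, z, ax, ay, az, hand
```

```bash
python3 - <<'E'
from h import *
import cv2
log(); tgt([.566,-.284,.1],frame([0,0,-1],[0.026,-1,0]))
im=viewer.read_camera("scene")[:,:,::-1]; cv2.imwrite("pics/s1.png",cv2.resize(im[100:310,100:400],None,fx=2.6,fy=2.6,interpolation=cv2.INTER_CUBIC))
E
```

```text
t 0.1 j [-1.461  0.314  0.045  1.304 -0.     1.431] p [ 0.1421 -0.5567  0.2305] F [0.06 0.13 0.71] gap 0.0855
shift [-0.1592 -0.4782  0.1309] turn [-0.      0.0016  0.2238]
```

View pics/s1.png

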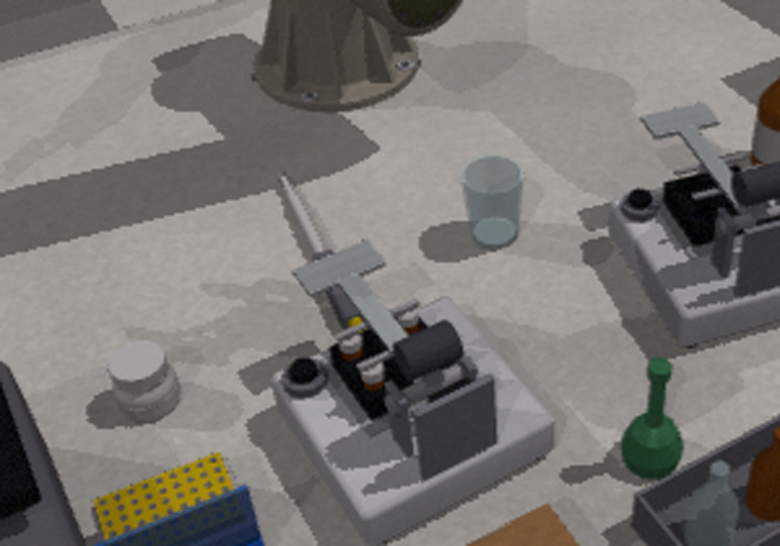

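The moves were refused because every key is required, so nothing moved and the scene is unchanged. I'll send them again with all the keys.

Call:
{"api": "carry_out", "payload": {
  "plan": [
    {"x": -0.159, "y": -0.478, "z": 0.03, "ax": 0, "ay": 0, "az": 0.224, "hand": 0},
    {"x": -0.159, "y": -0.478, "z": 0.03, "ax": 0, "ay": 0, "az": 0.224, "hand": 0},
    {"x": -0.159, "y": -0.478, "z": 0.03, "ax": 0, "ay": 0, "az": 0.224, "hand": 0},
    {"x": -0.159, "y": -0.478, "z": 0.03, "ax": 0, "ay": 0, "az": 0.224, "hand": 0},
    {"x": -0.159, "y": -0.478, "z": 0.03, "ax": 0, "ay": 0, "az": 0.224, "hand": 0},
    {"x": -0.159, "y": -0.478, "z": 0.03, "ax": 0, "ay": 0, "az": 0.224, "hand": 0},
    {"x": -0.159, "y": -0.478, "z": 0.03, "ax": 0, "ay": 0, "az": 0.224, "hand": 0},
    {"x": -0.159, "y": -0.478, "z": 0.03, "ax": 0, "ay": 0, "az": 0.224, "hand": 0},
    {"x": -0.159, "y": -0.478, "z": 0.03, "ax": 0, "ay": 0, "az": 0.224, "hand": 0},
    {"x": -0.159, "y": -0.478, "z": 0.03, "ax": 0, "ay": 0, "az": 0.224, "hand": 0},
    {"x": -0.159, "y": -0.478, "z": 0.03, "ax": 0, "ay": 0, "az": 0.224, "hand": 0},
    {"x": -0.159, "y": -0.478, "z": 0.03, "ax": 0, "ay": 0, "az": 0.224, "hand": 0}
  ]
}}

```text
clock: 1.15
tcp_pos: [0.5616, -0.2866, 0.2009]
orientation: [-0.0, 0.716, -0.698, -0.001]
wrist_force: [0.3, -0.0, -0.5]
finger_gap: -0.0002
```

```bash
python3 - <<'E'
from h import *
import cv2
log(); tgt([.566,-.284,.1],frame([0,0,-1],[0.026,-1,0]))
E
```

```text
t 1.15 j [-5.990e-01  4.330e-01  1.470e-01  1.286e+00  1.000e-03  2.516e+00] p [ 0.5616 -0.2866  0.2009] F [ 0.3  -0.01 -0.49] gap -0.0002
shift [-0.0023 -0.0045  0.1009] turn [ 0.0005  0.0016 -0.0001]
```

Call:
{"api": "carry_out", "payload": {
  "plan": [
    {"x": -0.002, "y": -0.0045, "z": 0.04, "ax": 0, "ay": 0, "az": 0, "hand": 0},
    {"x": -0.002, "y": -0.0045, "z": 0.08, "ax": 0, "ay": 0, "az": 0, "hand": 0},
    {"x": -0.002, "y": -0.0045, "z": 0.1, "ax": 0, "ay": 0, "az": 0, "hand": 0},
    {"x": -0.002, "y": -0.0045, "z": 0.112, "ax": 0, "ay": 0, "az": 0, "hand": 0},
    {"x": -0.002, "y": -0.0045, "z": 0.112, "ax": 0, "ay": 0, "az": 0, "hand": 0}
  ]
}}

```text
clock: 1.57
tcp_pos: [0.5637, -0.2823, 0.0845]
orientation: [0.0, 0.716, -0.698, -0.005]
wrist_force: [-0.1, 0.1, -0.5]
finger_gap: -0.0001
```

```bash
python3 - <<'E'
from h import *
import cv2
log(); tgt([.566,-.284,.07],frame([0,0,-1],[0.026,-1,0]))
im=viewer.read_camera("scene")[:,:,::-1]; cv2.imwrite("pics/s2.png",cv2.resize(im[140:310,130:330],None,fx=3.5,fy=3.5,interpolation=cv2.INTER_CUBIC))
E
```

```text
t 1.57 j [-5.920e-01  5.020e-01 -3.800e-02  1.040e+00  1.000e-03  2.523e+00] p [ 0.5637 -0.2823  0.0845] F [-0.06  0.08 -0.46] gap -0.0001
shift [ 0.0019 -0.0024  0.0145] turn [0.0068 0.006  0.0005]
```

View pics/s2.png

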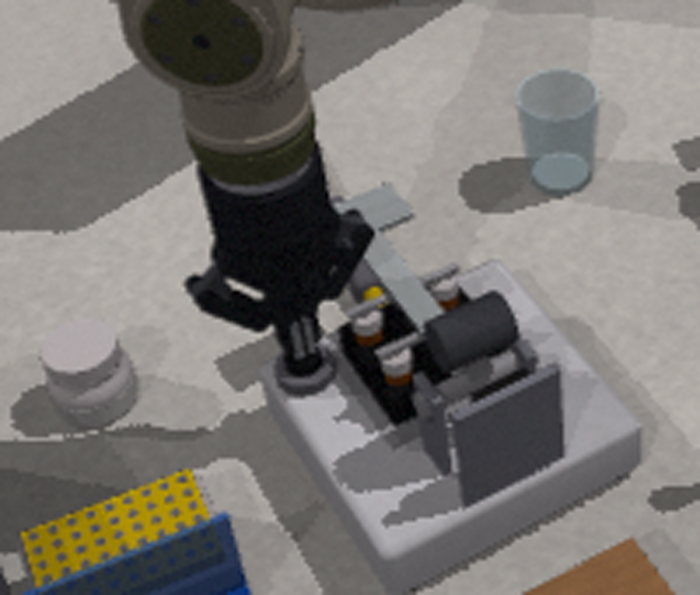

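Call:
{"api": "carry_out", "payload": {
  "plan": [
    {"x": 0.002, "y": -0.0025, "z": 0.003, "ax": 0, "ay": 0, "az": 0, "hand": 0},
    {"x": 0.002, "y": -0.0025, "z": 0.006, "ax": 0, "ay": 0, "az": 0, "hand": 0},
    {"x": 0.002, "y": -0.0025, "z": 0.009, "ax": 0, "ay": 0, "az": 0, "hand": 0},
    {"x": 0.002, "y": -0.0025, "z": 0.011, "ax": 0, "ay": 0, "az": 0, "hand": 0},
    {"x": 0.002, "y": -0.0025, "z": 0.011, "ax": 0, "ay": 0, "az": 0, "hand": 0}
  ]
}}

```text
clock: 2.03
tcp_pos: [0.5684, -0.2861, 0.077]
orientation: [-0.0, 0.716, -0.698, -0.001]
wrist_force: [1.5, -1.0, 4.4]
finger_gap: 0.0002
```

```bash
python3 - <<'E'
from h import *
log(); tgt([.566,-.284,.07])
E
```

```text
t 2.03 j [-5.930e-01  5.130e-01 -3.900e-02  1.021e+00  1.000e-03  2.523e+00] p [ 0.5684 -0.2861  0.077 ] F [ 1.53 -0.96  4.41] gap 0.0002
shift [-0.0021  0.0023  0.007 ] turn [0. 0. 0.]
```

Call:
{"api": "carry_out", "payload": {
  "plan": [
    {"x": -0.001, "y": 0.001, "z": 0.003, "ax": 0, "ay": 0, "az": 0, "hand": 0},
    {"x": -0.002, "y": 0.002, "z": 0.006, "ax": 0, "ay": 0, "az": 0, "hand": 0},
    {"x": -0.002, "y": 0.002, "z": 0.007, "ax": 0, "ay": 0, "az": 0, "hand": 0},
    {"x": -0.002, "y": 0.002, "z": 0.007, "ax": 0, "ay": 0, "az": 0, "hand": 0}
  ]
}}

```text
clock: 2.37
tcp_pos: [0.5685, -0.2861, 0.0757]
orientation: [-0.001, 0.716, -0.698, 0.003]
wrist_force: [-3.7, 1.0, 26.3]
finger_gap: 0.0
```

```bash
python3 - <<'E'
from h import *
log(); tgt([.566,-.284,.07])
E
```

```text
t 2.37 j [-0.592  0.507 -0.051  1.006 -0.     2.524] p [ 0.5685 -0.2861  0.0757] F [-3.69  1.03 26.28] gap 0.0
shift [-0.0022  0.0024  0.0057] turn [0. 0. 0.]
```

```bash
python3 - <<'E'
from h import *
import cv2
im=viewer.read_camera("scene")[:,:,::-1]; cv2.imwrite("pics/s3.png",cv2.resize(im[190:270,170:270],None,fx=7,fy=7,interpolation=cv2.INTER_CUBIC))
log()
b=cv2.imread("pics/scene0.png")[190:270,170:270];cv2.imwrite("pics/s0b.png",cv2.resize(b,None,fx=7,fy=7,interpolation=cv2.INTER_CUBIC))
E
```

```text
t 2.42 j [-0.592  0.507 -0.051  1.006 -0.     2.524] p [ 0.5685 -0.2862  0.0757] F [-3.72  0.68 24.85] gap 0.0
```

View pics/s3.png

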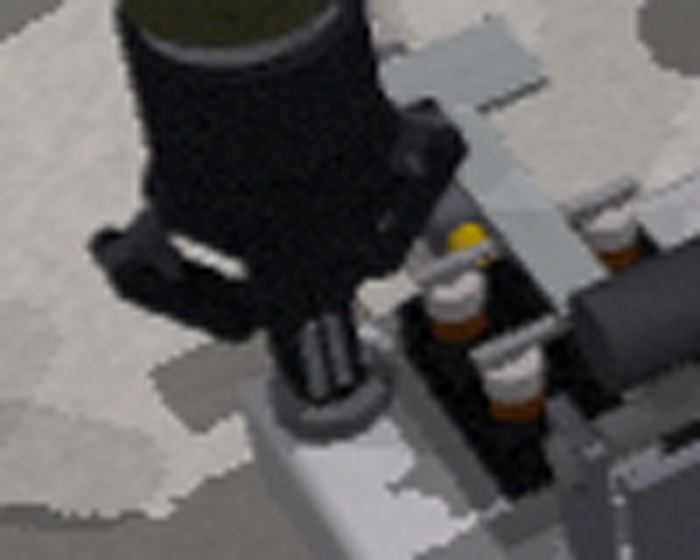

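View pics/s0b.png

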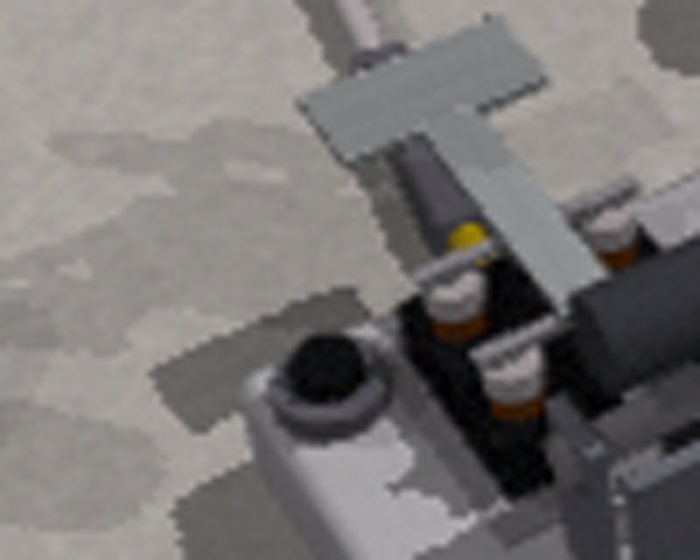

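Finger is on the button: tip at about px (217, 246), arm and vials unmoved. The force is 25 N at z = 0.0757, so something has bottomed out. I'll back off and press in small steps, to see whether the spring ramp shows the full 6 mm of travel or the fingers are sitting on the collar.

Call:
{"api": "carry_out", "payload": {
  "plan": [
    {"x": -0.001, "y": 0.001, "z": -0.012, "ax": 0, "ay": 0, "az": 0, "hand": 0},
    {"x": -0.002, "y": 0.002, "z": -0.012, "ax": 0, "ay": 0, "az": 0, "hand": 0},
    {"x": -0.002, "y": 0.002, "z": -0.012, "ax": 0, "ay": 0, "az": 0, "hand": 0},
    {"x": -0.002, "y": 0.002, "z": -0.012, "ax": 0, "ay": 0, "az": 0, "hand": 0}
  ]
}}

```text
clock: 2.75
tcp_pos: [0.5656, -0.2836, 0.0869]
orientation: [-0.0, 0.716, -0.698, 0.002]
wrist_force: [-0.4, -0.1, -0.2]
finger_gap: -0.0004
```

```bash
python3 - <<'E'
from h import *
log(); tgt([.566,-.284,.083])
E
```

```text
t 2.75 j [-0.592  0.493 -0.045  1.028 -0.     2.524] p [ 0.5656 -0.2836  0.0869] F [-0.39 -0.13 -0.23] gap -0.0004
shift [ 0.0004 -0.0004  0.0039] turn [0. 0. 0.]
```

Call:
{"api": "carry_out", "payload": {
  "plan": [
    {"x": 0, "y": 0, "z": 0.006, "ax": 0, "ay": 0, "az": 0, "hand": 0},
    {"x": 0, "y": 0, "z": 0.006, "ax": 0, "ay": 0, "az": 0, "hand": 0},
    {"x": 0, "y": 0, "z": 0.006, "ax": 0, "ay": 0, "az": 0, "hand": 0}
  ]
}}

```text
clock: 3.0
tcp_pos: [0.5651, -0.2832, 0.0797]
orientation: [-0.0, 0.716, -0.698, 0.001]
wrist_force: [-0.4, -0.1, 2.9]
finger_gap: -0.0001
```

Call:
{"api": "carry_out", "payload": {
  "plan": [
    {"x": 0, "y": 0, "z": 0.002, "ax": 0, "ay": 0, "az": 0, "hand": 0},
    {"x": 0, "y": 0, "z": 0.002, "ax": 0, "ay": 0, "az": 0, "hand": 0}
  ]
}}

```text
clock: 3.17
tcp_pos: [0.5651, -0.2832, 0.0772]
orientation: [-0.0, 0.716, -0.698, 0.001]
wrist_force: [-0.7, 0.3, 3.1]
finger_gap: -0.0003
```

Call:
{"api": "carry_out", "payload": {
  "plan": [
    {"x": 0, "y": 0, "z": 0.002, "ax": 0, "ay": 0, "az": 0, "hand": 0},
    {"x": 0, "y": 0, "z": 0.002, "ax": 0, "ay": 0, "az": 0, "hand": 0}
  ]
}}

```text
clock: 3.33
tcp_pos: [0.5651, -0.2833, 0.0761]
orientation: [-0.0, 0.716, -0.698, 0.001]
wrist_force: [-1.6, 0.7, 7.4]
finger_gap: 0.0002
```

Call:
{"api": "carry_out", "payload": {
  "plan": [
    {"x": 0, "y": 0, "z": 0.002, "ax": 0, "ay": 0, "az": 0, "hand": 0},
    {"x": 0, "y": 0, "z": 0.002, "ax": 0, "ay": 0, "az": 0, "hand": 0}
  ]
}}

```text
clock: 3.5
tcp_pos: [0.5651, -0.2833, 0.0759]
orientation: [-0.0, 0.716, -0.698, 0.002]
wrist_force: [-3.6, 2.4, 13.1]
finger_gap: 0.0
```

Call:
{"api": "carry_out", "payload": {
  "plan": [
    {"x": 0, "y": 0, "z": 0.002, "ax": 0, "ay": 0, "az": 0, "hand": 0},
    {"x": 0, "y": 0, "z": 0.002, "ax": 0, "ay": 0, "az": 0, "hand": 0}
  ]
}}

```text
clock: 3.67
tcp_pos: [0.5651, -0.2833, 0.0759]
orientation: [-0.0, 0.716, -0.698, 0.002]
wrist_force: [-3.8, 1.7, 13.6]
finger_gap: -0.0002
```

Call:
{"api": "carry_out", "payload": {
  "plan": [
    {"x": 0, "y": 0, "z": -0.008, "ax": 0, "ay": 0, "az": 0, "hand": 0},
    {"x": 0, "y": 0, "z": -0.008, "ax": 0, "ay": 0, "az": 0, "hand": 0},
    {"x": 0, "y": 0, "z": -0.008, "ax": 0, "ay": 0, "az": 0, "hand": 0}
  ]
}}

```text
clock: 3.92
tcp_pos: [0.5651, -0.2832, 0.0839]
orientation: [-0.0, 0.716, -0.698, 0.003]
wrist_force: [-0.0, 0.3, -0.5]
finger_gap: -0.0004
```

Call:
{"api": "carry_out", "payload": {
  "plan": [
    {"x": 0, "y": 0, "z": 0.001, "ax": 0, "ay": 0, "az": 0, "hand": 0},
    {"x": 0, "y": 0, "z": 0.001, "ax": 0, "ay": 0, "az": 0, "hand": 0}
  ]
}}

```text
clock: 4.08
tcp_pos: [0.5647, -0.283, 0.0819]
orientation: [-0.0, 0.716, -0.698, 0.002]
wrist_force: [-0.7, 0.2, 1.6]
finger_gap: 0.0003
```

Call:
{"api": "carry_out", "payload": {
  "plan": [
    {"x": 0, "y": 0, "z": 0.001, "ax": 0, "ay": 0, "az": 0, "hand": 0},
    {"x": 0, "y": 0, "z": 0.001, "ax": 0, "ay": 0, "az": 0, "hand": 0}
  ]
}}

```text
clock: 4.25
tcp_pos: [0.5647, -0.283, 0.0803]
orientation: [-0.0, 0.716, -0.698, 0.002]
wrist_force: [0.8, 0.4, 1.2]
finger_gap: -0.0001
```

Call:
{"api": "carry_out", "payload": {
  "plan": [
    {"x": 0, "y": 0, "z": 0.001, "ax": 0, "ay": 0, "az": 0, "hand": 0},
    {"x": 0, "y": 0, "z": 0.001, "ax": 0, "ay": 0, "az": 0, "hand": 0}
  ]
}}

```text
clock: 4.42
tcp_pos: [0.5647, -0.283, 0.0791]
orientation: [-0.0, 0.716, -0.698, 0.002]
wrist_force: [0.5, -0.3, 3.0]
finger_gap: -0.0002
```

Call:
{"api": "carry_out", "payload": {
  "plan": [
    {"x": 0, "y": 0, "z": 0.001, "ax": 0, "ay": 0, "az": 0, "hand": 0},
    {"x": 0, "y": 0, "z": 0.001, "ax": 0, "ay": 0, "az": 0, "hand": 0}
  ]
}}

```text
clock: 4.58
tcp_pos: [0.5647, -0.283, 0.0781]
orientation: [-0.0, 0.716, -0.698, 0.002]
wrist_force: [-0.1, -0.0, 3.7]
finger_gap: 0.0
```

Call:
{"api": "carry_out", "payload": {
  "plan": [
    {"x": 0, "y": 0, "z": 0.001, "ax": 0, "ay": 0, "az": 0, "hand": 0},
    {"x": 0, "y": 0, "z": 0.001, "ax": 0, "ay": 0, "az": 0, "hand": 0}
  ]
}}

```text
clock: 4.75
tcp_pos: [0.5647, -0.283, 0.0771]
orientation: [-0.0, 0.716, -0.698, 0.002]
wrist_force: [-0.7, 0.7, 4.4]
finger_gap: -0.0
```

Call:
{"api": "carry_out", "payload": {
  "plan": [
    {"x": 0, "y": 0, "z": 0.001, "ax": 0, "ay": 0, "az": 0, "hand": 0},
    {"x": 0, "y": 0, "z": 0.001, "ax": 0, "ay": 0, "az": 0, "hand": 0}
  ]
}}

```text
clock: 4.92
tcp_pos: [0.5647, -0.283, 0.0761]
orientation: [-0.0, 0.716, -0.698, 0.002]
wrist_force: [-1.0, 1.1, 5.1]
finger_gap: -0.0001
```

Call:
{"api": "carry_out", "payload": {
  "plan": [
    {"x": 0, "y": 0, "z": 0.001, "ax": 0, "ay": 0, "az": 0, "hand": 0},
    {"x": 0, "y": 0, "z": 0.001, "ax": 0, "ay": 0, "az": 0, "hand": 0}
  ]
}}

```text
clock: 5.08
tcp_pos: [0.5648, -0.283, 0.076]
orientation: [-0.0, 0.716, -0.698, 0.002]
wrist_force: [-3.1, 1.1, 7.9]
finger_gap: 0.0002
```

Call:
{"api": "carry_out", "payload": {
  "plan": [
    {"x": 0, "y": 0, "z": 0.001, "ax": 0, "ay": 0, "az": 0, "hand": 0},
    {"x": 0, "y": 0, "z": 0.001, "ax": 0, "ay": 0, "az": 0, "hand": 0}
  ]
}}

```text
clock: 5.25
tcp_pos: [0.5647, -0.283, 0.076]
orientation: [-0.0, 0.716, -0.698, 0.002]
wrist_force: [-2.6, 0.4, 9.8]
finger_gap: -0.0
```

The force rises cleanly at about 0.7 N/mm, from roughly 0.082 to 5.1 N at 0.076, then hits a hard stop. So the button is fully pressed, and the finger end sits about 4 mm beyond the reported TCP. Next I lift clear, then back off in front of the plate.

Call:
{"api": "carry_out", "payload": {
  "plan": [
    {"x": 0, "y": 0, "z": -0.03, "ax": 0, "ay": 0, "az": 0, "hand": 0},
    {"x": 0, "y": 0, "z": -0.07, "ax": 0, "ay": 0, "az": 0, "hand": 0},
    {"x": 0, "y": 0, "z": -0.11, "ax": 0, "ay": 0, "az": 0, "hand": 0},
    {"x": 0, "y": 0, "z": -0.15, "ax": 0, "ay": 0, "az": 0, "hand": 0},
    {"x": -0.03, "y": 0.04, "z": -0.16, "ax": 0.1, "ay": 0, "az": 0, "hand": 0},
    {"x": -0.07, "y": 0.08, "z": -0.16, "ax": 0.2, "ay": 0, "az": 0, "hand": 0},
    {"x": -0.07, "y": 0.12, "z": -0.16, "ax": 0.3, "ay": 0, "az": 0, "hand": 0},
    {"x": -0.07, "y": 0.15, "z": -0.16, "ax": 0.4, "ay": 0, "az": 0, "hand": 0},
    {"x": -0.07, "y": 0.15, "z": -0.16, "ax": 0.5, "ay": 0, "az": 0, "hand": 0},
    {"x": -0.07, "y": 0.15, "z": -0.16, "ax": 0.5, "ay": 0, "az": 0, "hand": 0},
    {"x": -0.07, "y": 0.15, "z": -0.16, "ax": 0.5, "ay": 0, "az": 0, "hand": 0}
  ]
}}

```text
clock: 6.17
tcp_pos: [0.4096, -0.2155, 0.2337]
orientation: [-0.177, 0.692, -0.677, 0.174]
wrist_force: [-0.2, -1.2, 0.5]
finger_gap: -0.0001
```

```bash
python3 - <<'E'
from h import *
log(); s,p,R0=cur(); print(R0.as_matrix().round(3), s["qvel"])
E
```

```text
t 6.17 j [-0.924 -0.209 -0.613  0.855  0.4    2.259] p [ 0.4096 -0.2155  0.2337] F [-0.18 -1.15  0.53] gap -0.0001
[[ 0.022 -0.876  0.481]
 [-1.    -0.02   0.009]
 [ 0.001 -0.481 -0.877]] [ 0.05003754  0.06130257  0.13354803 -0.00973528 -0.0096929   0.01016602]
```

Call:
{"api": "carry_out", "payload": {
  "plan": [
    {"x": 0, "y": 0, "z": 0, "ax": 0.1, "ay": 0, "az": 0, "hand": 0},
    {"x": 0, "y": 0, "z": 0, "ax": 0.2, "ay": 0, "az": 0, "hand": 0},
    {"x": 0, "y": 0, "z": 0, "ax": 0.3, "ay": 0, "az": 0, "hand": 0},
    {"x": 0, "y": 0, "z": 0, "ax": 0.4, "ay": 0, "az": 0, "hand": 0},
    {"x": 0, "y": 0, "z": 0, "ax": 0.4, "ay": 0, "az": 0, "hand": 0}
  ]
}}

```text
clock: 6.58
tcp_pos: [0.4085, -0.2146, 0.2308]
orientation: [-0.312, 0.642, -0.631, 0.304]
wrist_force: [-1.0, -0.1, -1.3]
finger_gap: 0.0004
```

```bash
python3 - <<'E'
from h import *
import json
from scipy.optimize import least_squares
log(); s,p,R0=cur(); print(R0.as_matrix().round(3))
L=[json.loads(l) for l in open("log.jsonl")]
def fk(P,j):
    r0,h,off,L1,a1,L2,a2,ow,L3,o1=P
    # shoulder frame: x forward, y left, z up in arm plane
    e=R.from_euler
    A=e('z',j[0]+o1)
    b=j[1]; c=j[1]-j[2]; d=c+j[3]
    pos=np.array([r0+L1*np.sin(b+a1)+L2*np.cos(c+a2),off,h+L1*np.cos(b+a1)-L2*np.sin(c+a2)])
    W=e('y',d)            # tool axis along rotated x
    W2=W*e('z',SG*j[4])
    pos=pos+W2.apply([L3,0,0])+W.apply([0,ow*0,0])
    return A.apply(pos),(A*W2).apply([1,0,0])
for SG in (1,-1):
    def res(P):
        o=[]
        for l in L:
            q,z=fk(P,l["joint_pos"]); w=l["orientation"]; zt=R.from_quat([w[1],w[2],w[3],w[0]]).apply([0,0,1])
            o+=list((q-l["tcp_pos"])*10)+list(z-zt)
        return np.array(o)
    r=least_squares(res,[0,.3,.08,.4,0,.35,0,0,.25,0]); print(SG,r.cost,r.x.round(3)); print(np.abs(r.fun).reshape(-1,6).round(3))
E
```

```text
t 6.58 j [-1.194 -0.313 -0.901  0.57   0.827  2.113] p [ 0.4085 -0.2146  0.2308] F [-0.95 -0.06 -1.33] gap 0.0004
[[ 0.02  -0.62   0.784]
 [-1.    -0.009  0.018]
 [-0.004 -0.784 -0.62 ]]
1 0.002192415521641444 [ 0.006  0.123  0.078  0.452  0.043  0.408 -0.232 -1.902  0.302  0.003]
[[0.001 0.024 0.005 0.    0.    0.   ]
 [0.001 0.024 0.005 0.    0.    0.   ]
 [0.043 0.028 0.003 0.    0.    0.   ]
 [0.011 0.008 0.002 0.    0.    0.   ]
 [0.002 0.001 0.002 0.    0.    0.   ]
 [0.003 0.002 0.001 0.    0.    0.   ]
 [0.003 0.002 0.001 0.    0.    0.   ]
 [0.    0.001 0.    0.    0.    0.   ]
 [0.001 0.003 0.011 0.    0.001 0.   ]
 [0.004 0.006 0.01  0.    0.002 0.   ]]
-1 0.32538893976315103 [-1.026000e+00  5.470000e-01 -3.120000e-01  3.760000e-01  2.671000e+00
  4.940000e-01 -6.190000e-01 -2.257426e+03  1.250000e-01  2.741000e+00]
[[0.129 0.151 0.097 0.    0.003 0.   ]
 [0.129 0.151 0.097 0.    0.003 0.   ]
 [0.044 0.033 0.074 0.002 0.002 0.   ]
 [0.035 0.045 0.016 0.013 0.013 0.   ]
 [0.069 0.036 0.032 0.004 0.004 0.   ]
 [0.087 0.005 0.009 0.009 0.009 0.   ]
 [0.088 0.005 0.009 0.009 0.009 0.   ]
 [0.08  0.01  0.004 0.006 0.006 0.   ]
 [0.066 0.399 0.174 0.172 0.36  0.   ]
 [0.102 0.278 0.115 0.042 0.237 0.   ]]
```

```bash
cat >> h.py <<'E'
from scipy.optimize import least_squares
PK=[.006,.123,.078,.452,.043,.408,-.232,0,.302,.003]
LO=np.array([-2.76,-.86,-1.03,-2.2,-1.47]);HI=np.array([2.76,1.69,1.26,2.34,1.5])
def fk(j,P=PK):
    r0,h,off,L1,a1,L2,a2,ow,L3,o1=P; e=R.from_euler
    A=e('z',j[0]+o1); b=j[1]; c=b-j[2]; d=c+j[3]
    wr=np.array([r0+L1*np.sin(b+a1)+L2*np.cos(c+a2),off,h+L1*np.cos(b+a1)-L2*np.sin(c+a2)])
    W2=e('y',d)*e('z',j[4])
    return A.apply(wr+W2.apply([L3,0,0])),(A*W2).apply([1,0,0]),A.apply(wr)
def ik(p,z,j0):
    f=lambda j:np.r_[(fk(j)[0]-p)*10,(fk(j)[1]-z)*2]
    r=least_squares(f,np.clip(j0,LO+.001,HI-.001),bounds=(LO,HI)); return r.x,np.abs(r.fun).max()
YAW=.026
def S(x,y,z): # shaker frame -> world
    c,s=np.cos(YAW),np.sin(YAW); return np.array([.632+c*x-s*y,-.208+s*x+c*y,z])
def zdir(t,psi): return np.array([np.cos(t)*np.cos(psi),np.cos(t)*np.sin(psi),-np.sin(t)])
E
python3 - <<'E'
from h import *
for t in (.3,.5,.7,.9):
  for psi in (0.03,-.3,-.6,-.9):
    z=zdir(t,psi); out=[]
    hz=np.array([np.cos(psi),np.sin(psi),0]); up=np.cross(z,np.cross([0,0,1],z)); 
    j=np.array([-.9,-.2,-.6,.8,.4]); worst=0;js=[]
    pts=[S(-.25,0,.085)]
    for th in (0,.3,.6,.9,1.1):
        n=np.array([-np.sin(th),0,-np.cos(th)])
        c=S(.05-.175*np.cos(th),0,.121+.175*np.sin(th)-.003*np.cos(th)); pts.append(c-.011*up-.004*z)
    errs=[]
    for p in pts:
        j,e=ik(p,z,j); errs.append(e); js.append(j)
    print(t,psi,np.round(errs,3)); 
    if max(errs)<.02: print(np.round(js,2))
E
```

```text
0.3 0.03 [0.479 0.18  0.081 0.    0.    0.   ]
0.3 -0.3 [0.694 0.413 0.298 0.112 0.    0.   ]
0.3 -0.6 [0.775 0.301 0.221 0.053 0.    0.   ]
0.3 -0.9 [0.612 0.097 0.008 0.    0.    0.   ]
0.5 0.03 [0.32  0.034 0.    0.    0.    0.   ]
0.5 -0.3 [0.457 0.198 0.07  0.    0.    0.   ]
0.5 -0.6 [0.543 0.154 0.035 0.    0.    0.   ]
0.5 -0.9 [0.446 0.    0.    0.    0.    0.   ]
0.7 0.03 [0.152 0.    0.    0.    0.    0.   ]
0.7 -0.3 [0.265 0.    0.    0.    0.    0.   ]
0.7 -0.6 [0.301 0.    0.    0.    0.    0.   ]
0.7 -0.9 [0.262 0.    0.    0.    0.    0.   ]
0.9 0.03 [0.007 0.    0.    0.    0.    0.   ]
[[-1.12 -0.14 -1.03  0.37  0.6 ]
 [-0.82  0.01 -0.8   0.28  0.48]
 [-0.8  -0.04 -0.7   0.42  0.48]
 [-0.76 -0.04 -0.57  0.52  0.46]
 [-0.7   0.01 -0.43  0.6   0.43]
 [-0.66  0.06 -0.33  0.64  0.4 ]]
0.9 -0.3 [0.095 0.    0.    0.    0.    0.   ]
0.9 -0.6 [0.122 0.    0.    0.    0.    0.   ]
0.9 -0.9 [0.07 0.   0.   0.   0.   0.  ]
```

```bash
python3 - <<'E'
from h import *
T=.8; psi=YAW; z=zdir(T,psi)
u=np.array([np.sin(T)*np.cos(psi),np.sin(T)*np.sin(psi),np.cos(T)])
Rt=frame(z,[np.sin(psi),-np.cos(psi),0])
j=cur()[0]["joint_pos"][:5]
def path(th):
    if th<.8:
        E=S(.05-.2*np.cos(th)+.003*np.sin(th),0,.121+.2*np.sin(th)-.003*np.cos(th)); C=E+.02*z
    else: C=S(.05-.18*np.cos(th)+.003*np.sin(th),0,.121+.18*np.sin(th)-.003*np.cos(th))
    return C-.011*u-.004*z
P=[S(-.22,0,.13),S(-.205,0,.09),path(0)-[0,0,.01]]+[path(t) for t in (0,.2,.4,.6,.8,1.0,1.15)]
for p in P:
    j,e=ik(p,z,j); print(p.round(4),round(e,4),j.round(2),"wrist",fk(j)[2].round(3),end=" "); tgt(p,Rt)
print(onz("top",312,262,.09).round(3))
E
```

```text
[ 0.4121 -0.2137  0.13  ] 0.0 [-1.09 -0.17 -0.99  0.35  0.68] wrist [ 0.202 -0.219  0.347] shift [-0.0004  0.0768  0.0654] turn [-0.131  -0.0021 -0.007 ]
[ 0.4271 -0.2133  0.09  ] 0.0 [-1.05 -0.08 -1.03  0.19  0.66] wrist [ 0.217 -0.219  0.307] shift [-0.0004  0.0989  0.1019] turn [-0.131  -0.0021 -0.007 ]
[ 0.4853 -0.2118  0.0889] 0.0 [-0.9   0.02 -0.93  0.09  0.59] wrist [ 0.275 -0.217  0.306] shift [-0.0007  0.0637  0.1483] turn [-0.131  -0.0021 -0.007 ]
[ 0.4853 -0.2118  0.0989] 0.0 [-0.9   0.   -0.92  0.12  0.59] wrist [ 0.275 -0.217  0.316] shift [-0.0008  0.0558  0.1421] turn [-0.131  -0.0021 -0.007 ]
[ 0.4899 -0.2117  0.1387] 0.0 [-0.89 -0.05 -0.85  0.23  0.58] wrist [ 0.28  -0.217  0.355] shift [-0.001   0.0218  0.1211] turn [-0.131  -0.0021 -0.007 ]
[ 0.5023 -0.2114  0.177 ] 0.0 [-0.86 -0.08 -0.77  0.33  0.57] wrist [ 0.292 -0.217  0.394] shift [-0.0012 -0.016   0.107 ] turn [-0.131  -0.0021 -0.007 ]
[ 0.5219 -0.2109  0.2123] 0.0 [-0.82 -0.08 -0.68  0.4   0.55] wrist [ 0.312 -0.216  0.429] shift [-0.0014 -0.0559  0.1005] turn [-0.131  -0.0021 -0.007 ]
[ 0.5481 -0.2102  0.2432] 0.0 [-0.77 -0.05 -0.57  0.45  0.52] wrist [ 0.338 -0.216  0.46 ] shift [-0.0017 -0.0964  0.1019] turn [-0.131  -0.0021 -0.007 ]
[ 0.5766 -0.2094  0.266 ] 0.0 [-0.72 -0.01 -0.47  0.49  0.49] wrist [ 0.366 -0.215  0.483] shift [-0.002  -0.132   0.1101] turn [-0.131  -0.0021 -0.007 ]
[ 0.6005 -0.2088  0.2793] 0.0 [-0.68  0.03 -0.4   0.51  0.47] wrist [ 0.39  -0.214  0.496] shift [-0.0022 -0.1572  0.1207] turn [-0.131  -0.0021 -0.007 ]
[0.421 0.005 0.09 ]
```

```bash
python3 - <<'E'
from h import *
Rt=frame(zdir(.8,YAW),[np.sin(YAW),-np.cos(YAW),0])
tgt([.43,-.213,.14],Rt);tgt([.445,-.213,.089],Rt)
E
```

```text
shift [-0.0008  0.0579  0.0732] turn [-0.131  -0.0021 -0.007 ]
shift [-0.0003  0.0886  0.1166] turn [-0.131  -0.0021 -0.007 ]
```

Call:
{"api": "carry_out", "payload": {
  "plan": [
    {"x": -0.001, "y": 0.02, "z": 0.025, "ax": -0.06, "ay": -0.002, "az": -0.007, "hand": 0},
    {"x": -0.001, "y": 0.04, "z": 0.05, "ax": -0.131, "ay": -0.002, "az": -0.007, "hand": 0},
    {"x": -0.001, "y": 0.058, "z": 0.073, "ax": -0.131, "ay": -0.002, "az": -0.007, "hand": 0},
    {"x": 0, "y": 0.07, "z": 0.09, "ax": -0.131, "ay": -0.002, "az": -0.007, "hand": 0},
    {"x": 0, "y": 0.08, "z": 0.105, "ax": -0.131, "ay": -0.002, "az": -0.007, "hand": 0},
    {"x": 0, "y": 0.0885, "z": 0.1165, "ax": -0.131, "ay": -0.002, "az": -0.007, "hand": 0},
    {"x": 0, "y": 0.0885, "z": 0.1165, "ax": -0.131, "ay": -0.002, "az": -0.007, "hand": 0}
  ]
}}

```text
clock: 7.17
tcp_pos: [0.4488, -0.2181, 0.0912]
orientation: [-0.269, 0.666, -0.646, 0.257]
wrist_force: [0.4, -0.4, -0.1]
finger_gap: 0.0002
```

```bash
python3 - <<'E'
from h import *
import cv2
log(); Rt=frame(zdir(.8,YAW),[np.sin(YAW),-np.cos(YAW),0])
tgt([.4855,-.212,.089],Rt)
im=viewer.read_camera("scene")[:,:,::-1]; cv2.imwrite("pics/s4.png",cv2.resize(im[130:290,130:330],None,fx=3.6,fy=3.6,interpolation=cv2.INTER_CUBIC))
im=viewer.read_camera("top")[:,:,::-1]; cv2.imwrite("pics/t4.png",cv2.resize(im[140:340,300:480],None,fx=3,fy=3,interpolation=cv2.INTER_CUBIC))
E
```

```text
t 7.17 j [-0.996 -0.011 -1.021  0.105  0.635  2.268] p [ 0.4488 -0.2181  0.0912] F [ 0.38 -0.37 -0.13] gap 0.0002
shift [-0.0049 -0.0251  0.0271] turn [0.0081 0.0074 0.001 ]
```

View pics/s4.png

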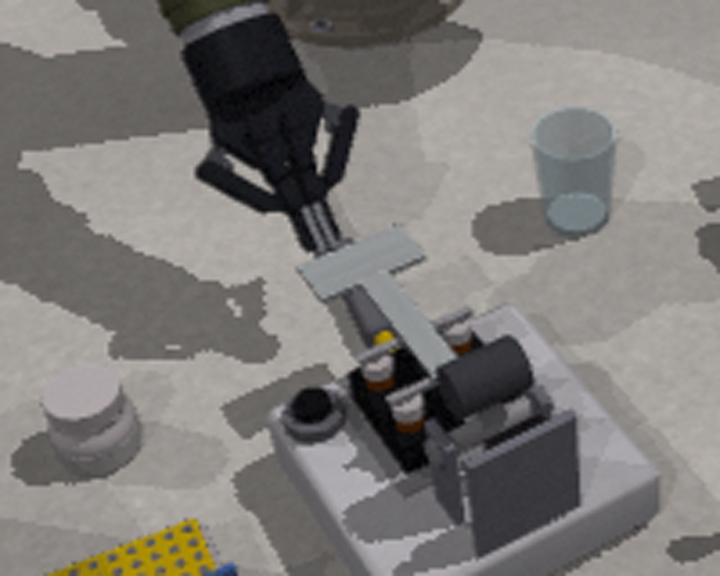

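View pics/t4.png

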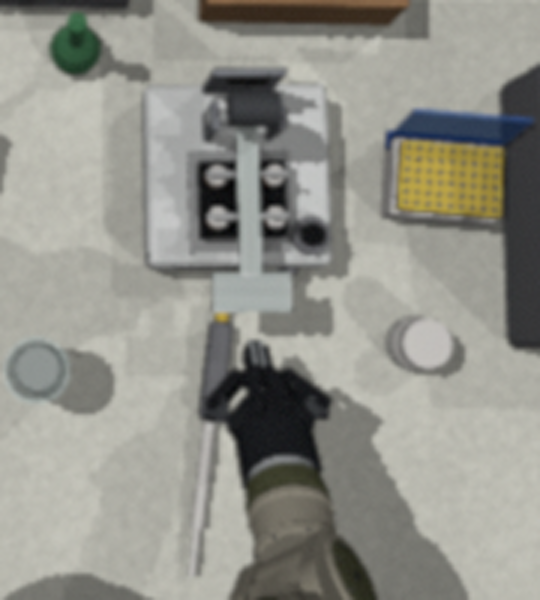

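The fingertip is centred in front of the plate: top crop (255, 345) against plate (252, 290). The knuckles clear the pipette from above. Now I slide it under the plate.

Call:
{"api": "carry_out", "payload": {
  "plan": [
    {"x": -0.002, "y": -0.006, "z": 0.008, "ax": 0.004, "ay": 0.004, "az": 0, "hand": 0},
    {"x": -0.004, "y": -0.012, "z": 0.015, "ax": 0.008, "ay": 0.007, "az": 0, "hand": 0},
    {"x": -0.005, "y": -0.018, "z": 0.021, "ax": 0.008, "ay": 0.007, "az": 0, "hand": 0},
    {"x": -0.005, "y": -0.024, "z": 0.028, "ax": 0.008, "ay": 0.007, "az": 0, "hand": 0},
    {"x": -0.005, "y": -0.024, "z": 0.028, "ax": 0.008, "ay": 0.007, "az": 0, "hand": 0}
  ]
}}

```text
clock: 7.68
tcp_pos: [0.4868, -0.2127, 0.0907]
orientation: [-0.269, 0.664, -0.645, 0.265]
wrist_force: [0.4, 0.1, 0.9]
finger_gap: -0.0
```

```bash
python3 - <<'E'
from h import *
import cv2
log()
T=.8; psi=YAW; z=zdir(T,psi); u=np.array([np.sin(T)*np.cos(psi),np.sin(T)*np.sin(psi),np.cos(T)])
Rt=frame(z,[np.sin(psi),-np.cos(psi),0])
for th in (0,.1,.2,.3,.4):
    E=S(.05-.2*np.cos(th)+.003*np.sin(th),0,.121+.2*np.sin(th)-.003*np.cos(th)); C=E+.02*z
    print(th,end=" "); tgt(C-.011*u-.004*z,Rt)
im=viewer.read_camera("scene")[:,:,::-1]; cv2.imwrite("pics/s5.png",cv2.resize(im[130:290,130:330],None,fx=3.6,fy=3.6,interpolation=cv2.INTER_CUBIC))
E
```

```text
t 7.68 j [-0.895  0.032 -1.009 -0.006  0.59   2.383] p [ 0.4868 -0.2127  0.0907] F [0.37 0.09 0.89] gap -0.0
0 shift [-0.0008 -0.0046 -0.0069] turn [-0.0036 -0.0014  0.0042]
0.1 shift [-0.0008 -0.0195 -0.0202] turn [-0.0036 -0.0014  0.0042]
0.2 shift [-0.0007 -0.0357 -0.0321] turn [-0.0036 -0.0014  0.0042]
0.3 shift [-0.0006 -0.0531 -0.0423] turn [-0.0036 -0.0014  0.0042]
0.4 shift [-0.0005 -0.0714 -0.0509] turn [-0.0036 -0.0014  0.0042]
```

View pics/s5.png

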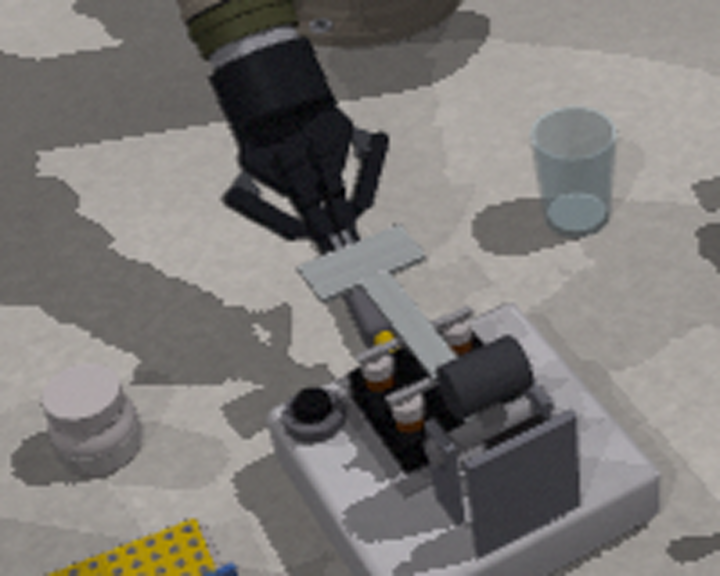

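The fingertip is hidden under the plate, whose front edge is at crop (345, 240), and nothing has been touched. Now I lift slowly along the arc to about 0.3 rad.

Call:
{"api": "carry_out", "payload": {
  "plan": [
    {"x": 0, "y": -0.004, "z": -0.006, "ax": 0, "ay": 0, "az": 0, "hand": 0},
    {"x": 0, "y": -0.008, "z": -0.01, "ax": 0, "ay": 0, "az": 0, "hand": 0},
    {"x": 0, "y": -0.012, "z": -0.0135, "ax": 0, "ay": 0, "az": 0, "hand": 0},
    {"x": 0, "y": -0.016, "z": -0.017, "ax": 0, "ay": 0, "az": 0, "hand": 0},
    {"x": 0, "y": -0.02, "z": -0.0205, "ax": 0, "ay": 0, "az": 0, "hand": 0},
    {"x": 0, "y": -0.025, "z": -0.0245, "ax": 0, "ay": 0, "az": 0, "hand": 0},
    {"x": 0, "y": -0.03, "z": -0.028, "ax": 0, "ay": 0, "az": 0, "hand": 0},
    {"x": 0, "y": -0.0355, "z": -0.032, "ax": 0, "ay": 0, "az": 0, "hand": 0},
    {"x": 0, "y": -0.041, "z": -0.0355, "ax": 0, "ay": 0, "az": 0, "hand": 0},
    {"x": 0, "y": -0.047, "z": -0.039, "ax": 0, "ay": 0, "az": 0, "hand": 0},
    {"x": 0, "y": -0.053, "z": -0.0425, "ax": 0, "ay": 0, "az": 0, "hand": 0},
    {"x": 0, "y": -0.053, "z": -0.0425, "ax": 0, "ay": 0, "az": 0, "hand": 0}
  ]
}}

```text
clock: 8.73
tcp_pos: [0.4956, -0.2127, 0.1601]
orientation: [-0.27, 0.665, -0.644, 0.266]
wrist_force: [0.2, -0.5, 0.0]
finger_gap: -0.0003
```

```bash
python3 - <<'E'
from h import *
import cv2
log()
T=.8; psi=YAW; z=zdir(T,psi); u=np.array([np.sin(T)*np.cos(psi),np.sin(T)*np.sin(psi),np.cos(T)])
Rt=frame(z,[np.sin(psi),-np.cos(psi),0])
for th in (.3,.4,.5,.6,.7,.8):
    E=S(.05-.2*np.cos(th)+.003*np.sin(th),0,.121+.2*np.sin(th)-.003*np.cos(th)); C=E+.02*z
    print(th,end=" "); tgt(C-.011*u-.004*z,Rt)
im=viewer.read_camera("scene")[:,:,::-1]; cv2.imwrite("pics/s6.png",cv2.resize(im[130:290,130:330],None,fx=3.6,fy=3.6,interpolation=cv2.INTER_CUBIC))
E
```

```text
t 8.73 j [-0.876 -0.094 -0.894  0.221  0.581  2.402] p [ 0.4956 -0.2127  0.1601] F [ 0.22 -0.5   0.  ] gap -0.0003
0.3 shift [-0.0012  0.0018  0.0011] turn [-0.0057 -0.0022  0.0061]
0.4 shift [-0.0011 -0.0166 -0.0073] turn [-0.0057 -0.0022  0.0061]
0.5 shift [-0.0009 -0.0357 -0.014 ] turn [-0.0057 -0.0022  0.0061]
0.6 shift [-0.0008 -0.0554 -0.0188] turn [-0.0057 -0.0022  0.0061]
0.7 shift [-0.0007 -0.0754 -0.0216] turn [-0.0057 -0.0022  0.0061]
0.8 shift [-0.0006 -0.0957 -0.0225] turn [-0.0057 -0.0022  0.0061]
```

View pics/s6.png

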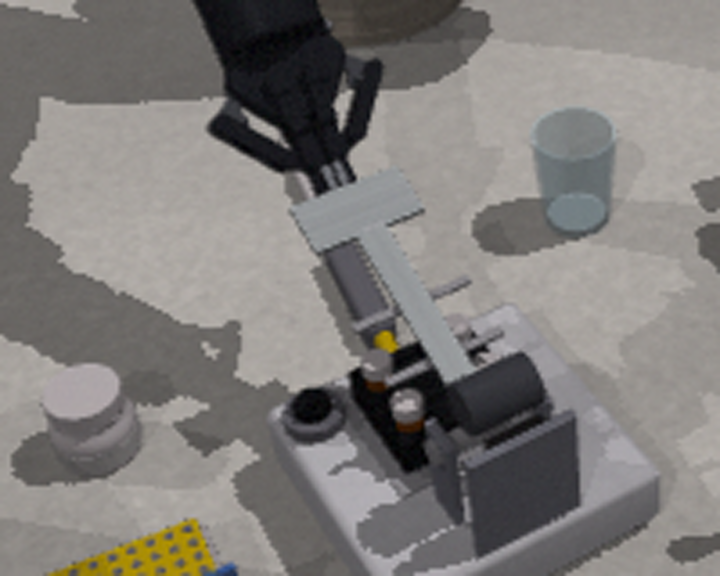

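The plate has risen to crop (355, 210) at about 0.3 rad, with almost no force, and the vials are still in place. I'll continue to about 0.78.

Call:
{"api": "carry_out", "payload": {
  "plan": [
    {"x": 0, "y": -0.008, "z": -0.0035, "ax": 0, "ay": 0, "az": 0, "hand": 0},
    {"x": 0, "y": -0.016, "z": -0.007, "ax": 0, "ay": 0, "az": 0, "hand": 0},
    {"x": 0, "y": -0.024, "z": -0.01, "ax": 0, "ay": 0, "az": 0, "hand": 0},
    {"x": 0, "y": -0.032, "z": -0.013, "ax": 0, "ay": 0, "az": 0, "hand": 0},
    {"x": 0, "y": -0.04, "z": -0.0155, "ax": 0, "ay": 0, "az": 0, "hand": 0},
    {"x": 0, "y": -0.048, "z": -0.0175, "ax": 0, "ay": 0, "az": 0, "hand": 0},
    {"x": 0, "y": -0.056, "z": -0.019, "ax": 0, "ay": 0, "az": 0, "hand": 0},
    {"x": 0, "y": -0.064, "z": -0.0205, "ax": 0, "ay": 0, "az": 0, "hand": 0},
    {"x": 0, "y": -0.072, "z": -0.0215, "ax": 0, "ay": 0, "az": 0, "hand": 0},
    {"x": 0, "y": -0.08, "z": -0.022, "ax": 0, "ay": 0, "az": 0, "hand": 0},
    {"x": 0, "y": -0.087, "z": -0.0225, "ax": 0, "ay": 0, "az": 0, "hand": 0},
    {"x": 0, "y": -0.09, "z": -0.0225, "ax": 0, "ay": 0, "az": 0, "hand": 0}
  ]
}}

```text
clock: 9.78
tcp_pos: [0.5448, -0.211, 0.2397]
orientation: [-0.27, 0.665, -0.644, 0.266]
wrist_force: [-0.5, -0.2, 1.0]
finger_gap: 0.0002
```

```bash
python3 - <<'E'
from h import *
import cv2
log()
T=.8; psi=YAW; z=zdir(T,psi); u=np.array([np.sin(T)*np.cos(psi),np.sin(T)*np.sin(psi),np.cos(T)])
Rt=frame(z,[np.sin(psi),-np.cos(psi),0])
for th in (.8,.9,1.0,1.1,1.2):
    C=S(.05-.18*np.cos(th)+.003*np.sin(th),0,.121+.18*np.sin(th)-.003*np.cos(th))
    print(th,end=" "); tgt(C-.011*u-.004*z,Rt)
im=viewer.read_camera("scene")[:,:,::-1]; cv2.imwrite("pics/s7.png",cv2.resize(im[110:290,130:330],None,fx=3.3,fy=3.3,interpolation=cv2.INTER_CUBIC))
E
```

```text
t 9.78 j [-0.775 -0.121 -0.702  0.388  0.526  2.501] p [ 0.5448 -0.211   0.2397] F [-0.49 -0.2   1.02] gap 0.0002
0.8 shift [-0.0007 -0.0048 -0.0002] turn [-0.0062 -0.0024  0.0067]
0.9 shift [-0.0005 -0.0231  0.0008] turn [-0.0062 -0.0024  0.0067]
1.0 shift [-0.0004 -0.0412  0.0036] turn [-0.0062 -0.0024  0.0067]
1.1 shift [-0.0003 -0.0589  0.008 ] turn [-0.0062 -0.0024  0.0067]
1.2 shift [-0.0002 -0.076   0.0142] turn [-0.0062 -0.0024  0.0067]
```

View pics/s7.png

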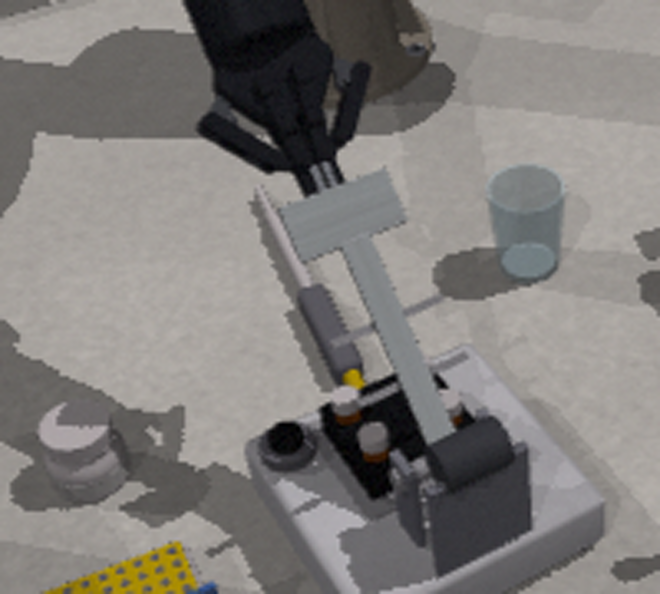

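The arm is at about 0.78 rad, with the plate at crop (345, 215), and the contact is still light. Next I go slowly past the balance point, to about 1.1.

Call:
{"api": "carry_out", "payload": {
  "plan": [
    {"x": 0, "y": -0.005, "z": 0, "ax": 0, "ay": 0, "az": 0, "hand": 0},
    {"x": 0, "y": -0.01, "z": 0, "ax": 0, "ay": 0, "az": 0, "hand": 0},
    {"x": 0, "y": -0.015, "z": 0, "ax": 0, "ay": 0, "az": 0, "hand": 0},
    {"x": 0, "y": -0.02, "z": 0.0005, "ax": 0, "ay": 0, "az": 0, "hand": 0},
    {"x": 0, "y": -0.025, "z": 0.001, "ax": 0, "ay": 0, "az": 0, "hand": 0},
    {"x": 0, "y": -0.03, "z": 0.002, "ax": 0, "ay": 0, "az": 0, "hand": 0},
    {"x": 0, "y": -0.035, "z": 0.003, "ax": 0, "ay": 0, "az": 0, "hand": 0},
    {"x": 0, "y": -0.04, "z": 0.0035, "ax": 0, "ay": 0, "az": 0, "hand": 0},
    {"x": 0, "y": -0.045, "z": 0.0045, "ax": 0, "ay": 0, "az": 0, "hand": 0},
    {"x": 0, "y": -0.05, "z": 0.006, "ax": 0, "ay": 0, "az": 0, "hand": 0},
    {"x": 0, "y": -0.055, "z": 0.007, "ax": 0, "ay": 0, "az": 0, "hand": 0},
    {"x": 0, "y": -0.059, "z": 0.008, "ax": 0, "ay": 0, "az": 0, "hand": 0}
  ]
}}

```text
clock: 10.83
tcp_pos: [0.5931, -0.2093, 0.2758]
orientation: [-0.27, 0.665, -0.644, 0.266]
wrist_force: [-0.3, 0.0, -0.4]
finger_gap: 0.0001
```

```bash
python3 - <<'E'
from h import *
import cv2
log()
im=viewer.read_camera("scene")[:,:,::-1]; cv2.imwrite("pics/s8.png",cv2.resize(im[110:290,130:330],None,fx=3.3,fy=3.3,interpolation=cv2.INTER_CUBIC))
E
```

```text
t 10.83 j [-0.694 -0.075 -0.575  0.432  0.479  2.577] p [ 0.5931 -0.2093  0.2758] F [-0.31  0.02 -0.44] gap 0.0001
```

View pics/s8.png

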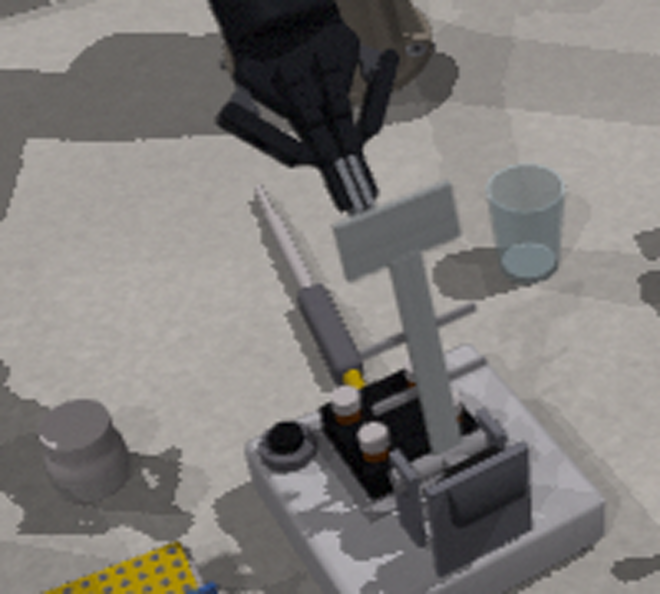

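The arm has fallen back beyond the finger, with the plate at crop (398, 230) and a visible gap. I'll retreat along the tool axis and check.

Call:
{"api": "carry_out", "payload": {
  "plan": [
    {"x": 0, "y": 0, "z": -0.02, "ax": 0, "ay": 0, "az": 0, "hand": 0},
    {"x": 0, "y": 0, "z": -0.05, "ax": 0, "ay": 0, "az": 0, "hand": 0},
    {"x": 0, "y": 0, "z": -0.08, "ax": 0, "ay": 0, "az": 0, "hand": 0},
    {"x": 0, "y": 0, "z": -0.11, "ax": 0, "ay": 0, "az": 0, "hand": 0},
    {"x": 0, "y": 0, "z": -0.13, "ax": 0, "ay": 0, "az": 0, "hand": 0},
    {"x": 0, "y": 0, "z": -0.13, "ax": 0, "ay": 0, "az": 0, "hand": 0},
    {"x": 0, "y": 0, "z": -0.13, "ax": 0, "ay": 0, "az": 0, "hand": 0},
    {"x": 0, "y": 0, "z": -0.13, "ax": 0, "ay": 0, "az": 0, "hand": 0},
    {"x": 0, "y": 0, "z": -0.13, "ax": 0, "ay": 0, "az": 0, "hand": 0},
    {"x": 0, "y": 0, "z": -0.13, "ax": 0, "ay": 0, "az": 0, "hand": 0},
    {"x": 0, "y": 0, "z": -0.13, "ax": 0, "ay": 0, "az": 0, "hand": 0},
    {"x": 0, "y": 0, "z": -0.13, "ax": 0, "ay": 0, "az": 0, "hand": 0}
  ]
}}

```text
clock: 11.88
tcp_pos: [0.5025, -0.2112, 0.3681]
orientation: [-0.27, 0.665, -0.644, 0.266]
wrist_force: [-0.1, -0.2, -0.2]
finger_gap: -0.0003
```

```bash
python3 - <<'E'
from h import *
import cv2
log()
im=viewer.read_camera("scene")[:,:,::-1]; cv2.imwrite("pics/s9.png",cv2.resize(im[110:340,130:450],None,fx=2.4,fy=2.4,interpolation=cv2.INTER_CUBIC))
im=viewer.read_camera("top")[:,:,::-1]; cv2.imwrite("pics/t9.png",cv2.resize(im[100:340,160:500],None,fx=2.3,fy=2.3,interpolation=cv2.INTER_CUBIC))
E
```

```text
t 11.88 j [-0.86  -0.257 -0.473  0.797  0.573  2.418] p [ 0.5025 -0.2112  0.3681] F [-0.06 -0.2  -0.21] gap -0.0003
```

View pics/s9.png

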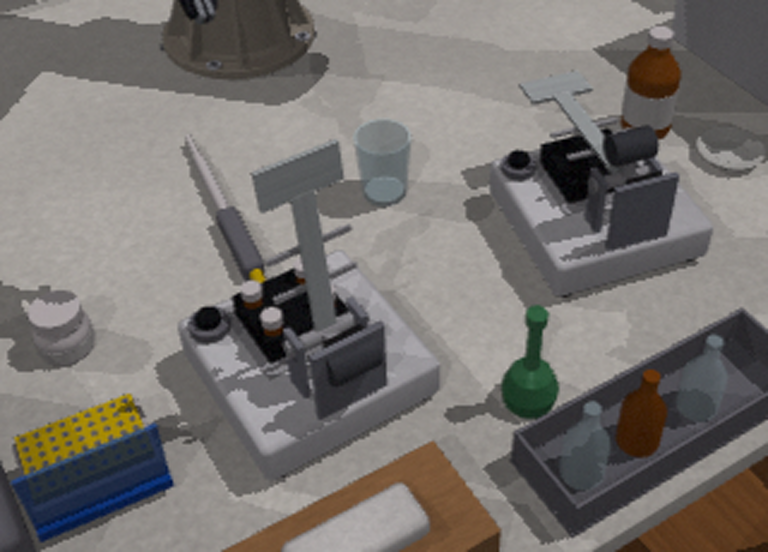

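View pics/t9.png

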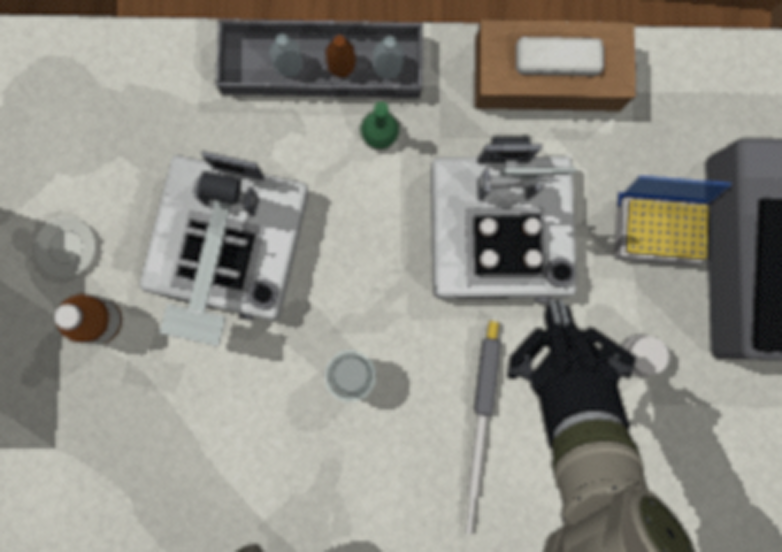

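```bash
python3 - <<'E'
from h import *
for th in (1.0,1.2,1.3,1.45):
    for r in (.16,.2):
        q=S(.05-r*np.cos(th),0,.121+r*np.sin(th)); a=proj("scene",q); b=proj("top",q)
        print(th,r,"scene crop",((a-[130,110])*2.4).round(),"top crop",((b-[160,100])*2.3).round())
E
```

```text
1.0 0.16 scene crop [268. 173.] top crop [531. 231.]
1.0 0.2 scene crop [253. 131.] top crop [537. 246.]
1.2 0.16 scene crop [281. 178.] top crop [533. 205.]
1.2 0.2 scene crop [269. 136.] top crop [539. 213.]
1.3 0.16 scene crop [289. 183.] top crop [533. 192.]
1.3 0.2 scene crop [278. 142.] top crop [540. 195.]
1.45 0.16 scene crop [301. 194.] top crop [533. 171.]
1.45 0.2 scene crop [294. 155.] top crop [540. 168.]
```

The observed plate runs from crop (302, 193) to (296, 160) in the scene view and is near (540, 172) in the top view, which matches 1.45 rad at the rear stop. All four caps are in their holes, the empty shaker is untouched, and the arm is clear of everything. Handing in.

```bash
python3 - <<'E'
from h import *
print(env.hand_in())
E
```

```text
the job is handed in; nothing more can be done
None
```

I stopped the loaded shaker (the right-hand one) and raised its hold-down arm, which now rests by itself against its rear stop. I handed the job in at about 12 s of the 48 s allowed; the hand-in gives no verdict.

- **Stop button:** I pressed it with the closed fingers. On the last, slow press the force rose steadily to about 5 N over roughly 6 mm and then hit a hard stop, so the button went fully down. The first press reached 26 N because the finger end sits about 4 mm beyond the reported tool point. That is within the limits. I pressed three times in all, to be sure the fingers were not resting on the collar.
- **Hold-down arm:** I slid the closed fingertips under the plate and lifted it slowly along its arc, with about 1 N at each reading. Past the balance point it fell back by itself.
- **Last checks:** In both camera views the plate sits where it should at 1.45 rad. All four vials stand in their holes. The empty shaker's arm is still down, and I never touched its button. The bench items look unmoved by eye; I did not measure them. The robot is clear of everything, with no more than 0.3 N at the wrist.
- **Failed or disagreed:** My first two move calls were refused because keys were missing, and they moved nothing. The reported height of the tool disagreed with the button contact by those 4 mm, and I allowed for it when lifting the arm.

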